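# Lock a drying cartridge in its cradle with a wing nut

### The job

Push the blue gas-drying cartridge along its cradle until its nose is fully home against the white gas port block. Then turn the wing nut backward (anticlockwise from above) until it drops off its ledge to the thread start, and turn it forward (clockwise) until it stops, so that the yellow keeper sits down in the cartridge's neck. Leave the bottle, jar and spanner where they are.

Things in the scene. Friction and masses are not known exactly. Their poses are not given: they have to be found in the camera images.
- station: Fixed base plate with cradle, port block and nut post. Origin on the bench under the keeper's tip; y points along the cradle towards the port block, x level across it away from the nut post, z up. The cradle is a V of two grey rails at x = 0, from y = -262 to +20 mm, their top edges 37 mm above the bench. The nut post stands at x = -85 mm, y = 0.
- cartridge: Loose blue cylinder with white ends lying in the cradle, 180 mm long, 48 mm diameter, 0.2 to 0.4 kg. Origin mid-length on its axis, 44.5 mm above the bench; y axis towards the nose. Behind the 12 mm nose collar is a neck 18 mm long, 14 mm thick, which the keeper enters only when the nose is home. Starts 45 to 85 mm short of home; slides with about 3 N.
- nose (a point): Centre of the cartridge's front end face, 90 mm from its origin along its +y.
- tail (a point): Centre of the cartridge's rear end face, 90 mm from its origin along its -y. This is the face to push.
- home (a point): Centre of the spot on the port block's stop face that the nose touches when home, 44.5 mm above the bench; axes as the station's. The white block measures 64 mm across the cradle, 40 mm along it, its top 96 mm above the bench.
- nut_axis (a point): Point on the vertical axis of the nut post, 12 mm above the bench.
- hub_top (a point): Centre of the flat top of the nut's round hub (52 mm diameter), on its axis; 127 mm above the bench at the start, about 115 after the drop, 104 when fully run on. A small boss (20 mm diameter, 12 mm high) stands on it. Its x axis points towards the red wing.
- red_wing (a point): Point inside the red wing, 55 mm from the nut's axis, 18 mm above the hub top. Two opposite upright wings, one red, one grey: fins 10 mm thick, from 14 to 68 mm from the axis, rising from 14 mm below the hub top to 36 mm above it, so a finger that stays above the hub can push them sideways.
- keeper_tip (a point): Middle of the lower edge of the yellow keeper bar over the cradle. The bar, 9 mm thick along the cradle, reaches from the nut across the cradle and goes down with the nut without turning. The tip is 76 mm above the bench at the start, about 53 mm when the nut is fully run on.
- wingnut (a joint): Turn of the nut (rad), growing anticlockwise from above (backward). Starts at -1.4 to -0.35 on a ledge, where forward is blocked near -1.75. Past about +0.15 it drops 12 mm by its own weight; backward stop at +1.0. Once dropped, clockwise turning screws it down 3 mm per rad to a solid stop at -3.6. It turns with under 2 N at one wing and stays where left.
- keeper (a joint): Height of the keeper and nut in m against the start: 0 on the ledge, about -0.012 after the drop, about -0.0228 when fully run on. It falls by its own weight (about 4 N); if the cartridge is not home the keeper may land on it.
- reagent_bottle: Bystander: amber bottle, 66 mm diameter, 140 mm tall, origin at the centre of its underside. Leave alone.
- white_jar: Bystander: white jar with a blue cap, 72 mm diameter, 85 mm tall, origin at the centre of its underside. Leave alone.
- spanner: Bystander: steel spanner 170 mm long lying on the bench, origin at the centre of its underside. Leave alone.
Mind the look-alikes: they are no part of the job. There is more than one size of the cartridge; the job needs the smallest.

How it is judged:
On the way, in this order (a step that is already met when the one before it is completed fails the run):
1. the cartridge is fully home (nose within 4 mm of the port block) while the nut is still up on its ledge (y of nose in the frame of home above -0.004 m and distance between nose and home below 0.006 m and value of joint keeper above -0.004 m), for 0.2 s.
2. the nut has been turned backward and has dropped to the thread start (value of joint wingnut above 0 rad and value of joint keeper below -0.009 m), for 0.1 s.
3. the nut has been run on forward to its stop (value of joint wingnut below -3.3 rad and value of joint keeper below -0.0205 m), for 0.2 s.
At the end, for the whole second after the job is handed in: The cartridge's nose is within 4 mm of the port block face and within 6 mm of its centre, the nut is dropped and run on to within 0.3 rad of its forward stop with the keeper at least 20.5 mm below its start, and cartridge and nut are at rest (all of step 3 and y of nose in the frame of home above -0.004 m and distance between nose and home below 0.006 m and linear speed of cartridge below 0.02 m/s and velocity of joint wingnut between -0.1 and 0.1 rad/s); the robot touches nothing.
It fails at once if the bottle was moved more than 30 mm (distance of reagent_bottle from where it was at the start of the episode above 0.03 m).
It fails at once if the jar was moved more than 30 mm (distance of white_jar from where it was at the start of the episode above 0.03 m).
It fails at once if the spanner was moved more than 30 mm (distance of spanner from where it was at the start of the episode above 0.03 m).
It also fails if it takes over 64 s, if anything falls off the work surface, if the arm or the gripper's body presses on something with over 40 N, if the wrist force passes 120 N, or if a joint passes its speed limit or range.

### The arm

A 6-joint arm with a two-finger parallel gripper is mounted at the origin on the work surface. World frame = base frame: x ahead of the robot, y to its left, z up, the work surface at z = 0. Lengths are in m, angles in rad, forces in N, time in s.
With the tool pointing down it reaches from about 0.35 to 0.925 m from the base axis. Payload 6.4 kg.
Tool frame: the origin (TCP) lies midway between the tips of the shut fingers; the grasp point (between the pads) lies ctrl.hold_point_z behind it (ctrl.hold_point_z is the distance from the TCP to the grasp point, in m); z points along the fingers, y is the line along which they close (so a half turn about z gives the same grasp; the last joint's range is limited). The gripper opens to 94 mm and grips with 3 to 60 N. Pads are 16 mm wide; open, the fingers measure 119 mm over their backs; the gripper's body (75 mm by 177 mm) begins 78 mm behind the grasp point.
Start: joints at [0.983, 0.245, 1.558, -0, 1.339, -0.174], TCP at [0.261, 0.595, 0.205] pointing down, gripper open.
Joint ranges: [-3.13, 3.13], [-1.02, 2.26], [0.13, 2.54], [-0.95, 4.09], [0.21, 2.88], [-2.74, 2.74]. Speed limits (rad/s): [2.57, 2.57, 3.14, 3.14, 3.14, 3.14].

### API

Orientations are given as [roll, pitch, yaw] about the fixed x, y, z axes, in that order (R = Rz(yaw) Ry(pitch) Rx(roll)).
In Python, from workcell import ctrl, viewer gives the robot as it stands. The module is installed in compiled form; this text tells all that it offers.
- The arm moves only by the tool carry_out, never from a script. Its argument "deltas" is a list that holds one entry, the list of rows, each a list of 7 numbers: the turn, a rotation vector about the tool's x, y, z in degrees, then the shift along the tool's x, y, z in mm, then the finger opening in mm, from 0 to 94. A call has 1 to 12 rows; each row shifts and turns the commanded pose from where the row before left it, along the tool's axes as they then stand; what a row does not reach is not made up. A row lasts 1/8 s, in which the tool goes at most 62.5 mm and 10.7 degrees, less where a joint would pass 70% of its speed; a pose out of reach is approached as far as the arm can. A call is refused whole if a number of a shift passes 62.5 or a number of a turn 10.7, either way. A call with a gripper value outside its range is refused whole. The fingers move at their own pace and stop on an object; the grip force is fixed at half the most. Time passes only in rows, so rows that do not move let the fingers close. It gives the time, the measured TCP pose, the force, the opening and the grip force at its end, in the units of the state.
- ctrl.get_state(): the state, without advancing time (a new reading comes with each control period).
- viewer.camera(name): name is "side" or "top" or "wrist"; returns the picture (400x640x3 uint8, red, green, blue); there is no depth.
- viewer.camera_info(name): a dict with "fx", "fy", "cx", "cy" (pixels), "origin" and "rotation" of the camera in the world; the wrist camera has in their place "T_tool_cam" (4x4, takes a point from camera to tool coordinates, whose origin is the TCP and whose axes are the flange's). Camera axes: x right, y down, z forward; pixel columns grow to the right and rows downward; lengths in m; the calibration is good to about 2 mm. A picture is of the moment at which its call begins: read the wrist's pose just before it. camera_info takes no time and is no camera call.
- ctrl.close_job(): hands the job in; it is judged then, once.
The state is a dict: "time_s": time; "qpos": joint angles; "qd": joint speeds; "tau": joint torques, N m; "tool_pos": TCP position; "orientation": TCP orientation; "ft_force": force on the tool from outside, world axes, zero at the start; "ft_torque": the same for the moment, N m; "opening": opening from 0.0 (shut) to 1.0 (fully open); "gripper_force": force on a finger pad.
Only numpy, scipy, OpenCV 4.12 (cv2) and the standard library are available. Lean on these libraries where they do the work, as an engineer would, in place of code of your own. Each camera call takes 0.05 s, during which the arm holds its last target. There are 200 camera calls.

## Working session

There is one attempt and no reset: what is moved stays moved. The work goes in short steps, Python scripts to look and compute and a tool call to move; the robot and the scene stay as the last step left them, time stands still between calls to the robot, and variables do not carry over. Pictures are saved under pics/ and viewed, at most 10 in all, crops included, and the job is handed in when it is done.

Besides the shell and the picture viewer there is one more tool, called after "Emit:" in YAML: its name, and indented under it one key for each argument. carry_out: Moves the arm, as the interface text tells. Its arguments: {"type":"object","properties":{"deltas":{"type":"array","items":{"type":"array","items":{"type":"array","items":{"type":"number"}}}}},"required":["deltas"]}

```bash
mkdir -p pics; python3 - <<'E'
from workcell import ctrl, viewer
import cv2
s=ctrl.get_state(); print(s, ctrl.hold_point_z)
for n in ("top","side","wrist"):
    cv2.imwrite(f"pics/{n}0.png", viewer.camera(n)[:,:,::-1]); print(n, viewer.camera_info(n))
E
```

```text
{'time_s': 0.0, 'qpos': array([ 9.82903223e-01,  2.45807212e-01,  1.55899405e+00, -2.01036043e-05,
        1.33872178e+00, -1.74086384e-01]), 'qd': array([-0.00117242, -0.00068476,  0.0003011 , -0.0007091 , -0.00038584,
       -0.00090938]), 'tau': array([ 1.73482324e-03, -4.15837955e+01, -3.14605272e+01,  6.85620820e-02,
        3.32503638e-02, -1.37029874e-04]), 'tool_pos': array([0.2610151 , 0.59463155, 0.2043605 ]), 'orientation': array([-3.13968805e+00, -3.15100279e-04,  2.72779028e+00]), 'ft_force': array([ 0.51834036, -0.77329427, -0.2986589 ]), 'ft_torque': array([0.04674514, 0.06342866, 0.0056237 ]), 'gripper_force': 0.0, 'opening': 0.9998708395054027} 0.0188
top {'fx': 364.6104331470338, 'fy': 364.6104331470338, 'cx': 313.9621279348441, 'cy': 199.08763334264276, 'origin': array([0.4244307 , 0.03114429, 1.22008277]), 'rotation': array([-3.04732386, -0.02615156, -1.556777  ])}
side {'fx': 372.28200755837116, 'fy': 372.28200755837116, 'cx': 316.76775864737584, 'cy': 202.2601746434188, 'origin': array([ 0.4402133 , -0.69424429,  0.66668339]), 'rotation': array([-2.20569627,  0.01792544, -0.13945437])}
wrist {'fx': 323.7642476098067, 'fy': 323.7642476098067, 'cx': 326.2820564589211, 'cy': 201.43903362268767, 'T_tool_cam': array([[ 3.08782931e-04, -9.58713270e-01, -2.84374348e-01,
         8.46801277e-02],
       [ 9.99999786e-01,  4.60095005e-04, -4.65289231e-04,
         2.31904538e-04],
       [ 5.76918177e-04, -2.84374143e-01,  9.58713207e-01,
        -1.80706420e-01],
       [ 0.00000000e+00,  0.00000000e+00,  0.00000000e+00,
         1.00000000e+00]])}
```

View pics/top0.png

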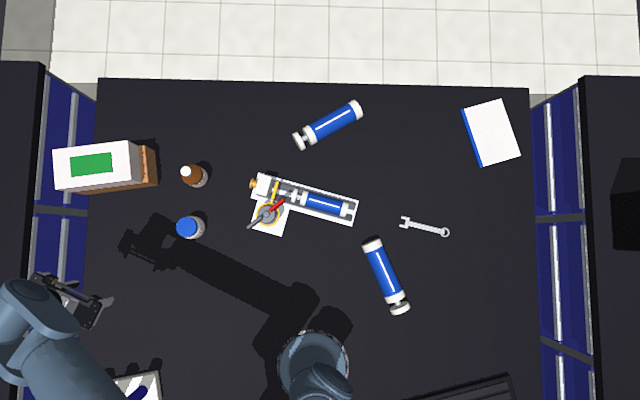

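View pics/side0.png

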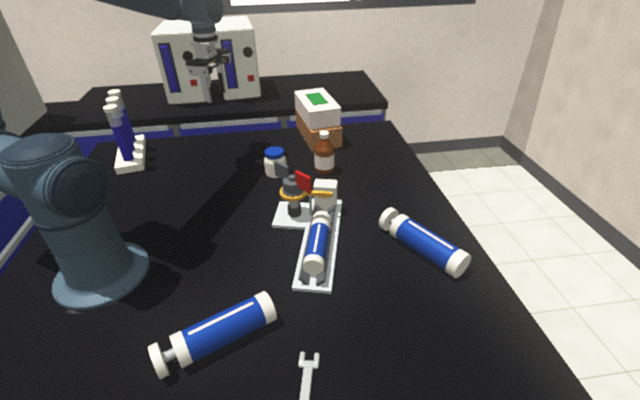

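The three blue cylinders in the top view are in the cradle near (320,203), loose at (330,122), and loose at (385,275). The one in the cradle is smallest and fits the description. An enlarged crop should confirm that and show the edges.

```bash
python3 - <<'E'
import cv2
im=cv2.imread("pics/top0.png")[160:240,232:372]
cv2.imwrite("pics/crop0.png",cv2.resize(im,(798,456),interpolation=cv2.INTER_CUBIC))
E
```

```text
(no output)
```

View pics/crop0.png

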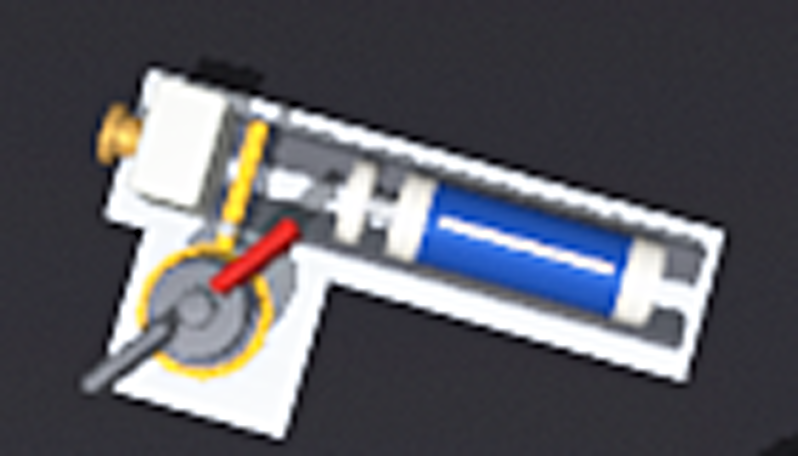

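The crop shows the small cartridge in the cradle with its nose toward the white block. Crop pixels: tail centre about (655,285), nut boss (197,306), red wing tip (293,226), grey tip (88,385), block top corners (163,80), (228,97), (205,213), (133,195). Next I fit the station pose to these points.

```bash
cat > h.py <<'E'
import numpy as np
from scipy.spatial.transform import Rotation as R
from scipy.optimize import least_squares
from workcell import ctrl, viewer
def cam(n, st=None):
    i=viewer.camera_info(n); K=(i["fx"],i["fy"],i["cx"],i["cy"])
    if n=="wrist":
        s=st or ctrl.get_state(); T=i["T_tool_cam"]; Rt=R.from_euler("xyz",s["orientation"]).as_matrix()
        return K, Rt@T[:3,:3], s["tool_pos"]+Rt@T[:3,3]
    return K, R.from_euler("xyz",i["rotation"]).as_matrix(), i["origin"]
def proj(c,P):
    K,Rc,o=c; p=(np.atleast_2d(P)-o)@Rc
    return np.c_[K[0]*p[:,0]/p[:,2]+K[2], K[1]*p[:,1]/p[:,2]+K[3]]
def onplane(c,uv,z):
    K,Rc,o=c; d=Rc@np.array([(uv[0]-K[2])/K[0],(uv[1]-K[3])/K[1],1]); return o+d*(z-o[2])/d[2]
E
cat > fit.py <<'E'
from h import *
c=cam("top"); px=lambda u,v:(232+(u+.5)/5.7-.5,160+(v+.5)/5.7-.5)
boss=onplane(c,px(197,306),.139); print("boss",boss)
for n,p,z in [("red",(293,226),.163),("grey",(88,387),.163),("tailtop",(655,285),.0685),("tailhi",(668,245),.0445),("taillo",(638,325),.0445),
   ("k1",(258,125),.076+.01),("colL",(340,238),.0445),("colR",(378,165),.0445)]:
    print(n,onplane(c,px(*p),z))
uv=np.array([px(*p) for p in [(197,306),(163,80),(228,97),(205,213),(133,195)]])
def pts(q):
    X,Y,a,yb=q
    L=np.array([[-.085,0,.139],[.032,yb+.04,.096],[.032,yb,.096],[-.032,yb,.096],[-.032,yb+.04,.096]])
    r=R.from_euler("z",a).as_matrix(); return L@r.T+[X,Y,0]
f=least_squares(lambda q:(proj(c,pts(q))-uv).ravel(),[.5,.1,-.2,.02]); print(f.x,np.degrees(f.x[2])); print((proj(c,pts(f.x))-uv).round(2))
E
python3 fit.py
```

```text
boss [0.48259106 0.14518141 0.139     ]
red [0.52286829 0.09492878 0.163     ]
grey [0.43953235 0.196433   0.163     ]
tailtop [ 0.50200802 -0.10116098  0.0685    ]
tailhi [ 0.5265531  -0.11121032  0.0445    ]
taillo [ 0.48075263 -0.09438177  0.0445    ]
k1 [0.58543808 0.11998895 0.086     ]
colL [0.52750785 0.07532839 0.0445    ]
colR [0.56957002 0.05455623 0.0445    ]
[ 0.56529886  0.12809939 -0.20359645  0.01251773] -11.665217537751042
[[-0.04  0.18]
 [-0.53  0.18]
 [ 0.64 -0.  ]
 [-0.03 -0.35]
 [-0.04 -0.01]]
```

```bash
cat >> fit.py <<'E'
print("--refined")
for a,b in [((152,70),(724,230)),((330,277),(688,380)),((724,230),(688,380)),((112,385),(282,438)),((325,285),(282,438))]:
    A,B=onplane(c,px(*a),.01),onplane(c,px(*b),.01); d=B-A; print(A,B,np.linalg.norm(d),np.degrees(np.arctan2(d[0],d[1]))%90)
yaw=-np.radians(15.3)
L=np.array([[-.085,0,.139],[.032,.06,.096],[.032,.02,.096],[-.032,.02,.096],[-.032,.06,.096]])
g=lambda q:L@R.from_euler("z",yaw).as_matrix().T+[q[0],q[1],0]
f=least_squares(lambda q:(proj(c,g(q))-uv).ravel(),[.5,.1]);print(f.x);print((proj(c,g(f.x))-uv).round(2))
r=R.from_euler("z",yaw).as_matrix(); O=np.r_[f.x,0]
for n,p,z in [("boss",(197,306),.139),("red",(293,226),.163),("grey",(88,387),.163),("tailhi",(668,245),.0445),("taillo",(638,325),.0445),("k1",(258,125),.08),("colL",(340,238),.0445),("colR",(378,165),.0445),("plate",(724,230),.01),("plate",(688,380),.01)]:
    print(n,(r.T@(onplane(c,px(*p),z)-O)*1e3).round(1))
E
python3 fit.py | sed -n '/refined/,$p'
```

```text
--refined
[0.62768478 0.18876039 0.01      ] [ 0.53891908 -0.1482946   0.01      ] 0.34854757798150016 14.75421733792217
[0.50763106 0.08198982 0.01      ] [ 0.4508118  -0.12746592  0.01      ] 0.21702565441810268 15.177425954768921
[ 0.53891908 -0.1482946   0.01      ] [ 0.4508118  -0.12746592  0.01      ] 0.09053578055483967 13.300617781707771
[0.44307053 0.20657787 0.01      ] [0.41394473 0.10779899 0.01      ] 0.10298338971218639 16.428602368237875
[0.50291698 0.08480242 0.01      ] [0.41394473 0.10779899 0.01      ] 0.09189615230137904 14.4920238670488
[0.56191014 0.12167714]
[[ 0.34  0.91]
 [ 0.11 -0.24]
 [ 1.07  0.36]
 [-0.87 -0.31]
 [-0.67 -0.76]]
boss [-82.7   1.7 139. ]
red [-30.6 -36.1 163. ]
grey [-137.8   39.8  163. ]
tailhi [  27.3 -234.    44.5]
taillo [ -21.3 -229.8   44.5]
k1 [23.8  5.3 80. ]
colL [-21.  -53.8  44.5]
colR [ 25.1 -62.7  44.5]
plate [  49.1 -266.5   10. ]
plate [ -41.4 -269.6   10. ]
```

Emit:
carry_out:
  deltas:
    - [[0,0,0,-20,-22,0,0],[0,0,0,-40,-45,0,0],[0,0,0,-40,-45,0,0],[0,0,0,-40,-45,0,0],[0,0,0,-40,-45,0,0],[0,0,0,-40,-45,0,0],[0,0,0,-40,-45,0,0],[0,0,0,-40,-45,0,0],[0,0,0,-40,-45,0,0],[0,0,0,-40,-45,0,0],[0,0,0,-40,-45,0,0],[0,0,0,-40,-45,0,0]]

```text
time_s: 1.65
tool_pos: [0.4748, -0.0652, 0.2055]
orientation: [3.141, 0.0, 2.727]
ft_force: [0.4, -0.6, -0.4]
opening: -0.002
gripper_force: 0.0
```

Emit:
carry_out:
  deltas:
    - [[0,0,10,-20,-22,0,0],[0,0,10,0,0,0,0],[0,0,10,0,0,0,0],[0,0,10,0,0,0,0],[0,0,10,0,0,0,0],[0,0,10,0,0,0,0],[0,0,10,0,0,0,0],[0,0,10,0,0,0,0],[0,0,1,0,0,0,0],[0,0,0,0,0,0,0],[0,0,0,0,0,0,0]]

```text
time_s: 3.02
tool_pos: [0.4841, -0.0913, 0.2054]
orientation: [-3.141, 0.0, 1.315]
ft_force: [0.3, 0.3, -0.1]
opening: 0.003
gripper_force: 0.0
```

```bash
python3 - <<'E'
from h import *
import cv2,pickle
s=ctrl.get_state(); im=viewer.camera("wrist"); pickle.dump(s,open("s1.pkl","wb")); cv2.imwrite("pics/w1.png",im[:,:,::-1])
E
```

```text
(no output)
```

View pics/w1.png

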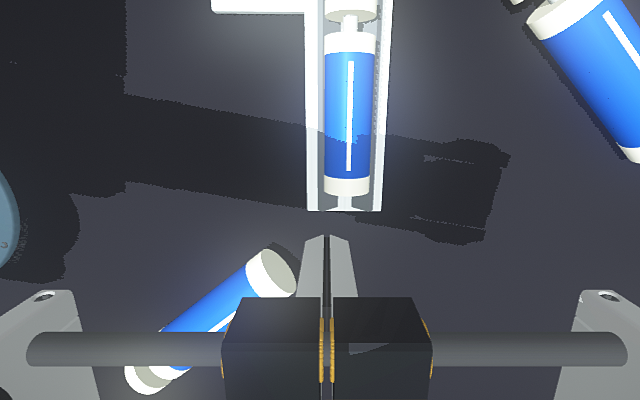

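The wrist view shows the cradle end at row 211, columns 308 to 382. The cartridge tail edge is at (348,196), the white stripe runs (350,62) to (349,170), and the collar edges are around (327..377, 20).

```bash
python3 - <<'E'
from h import *
import pickle
c=cam("wrist",pickle.load(open("s1.pkl","rb")))
for n,p,z in [("tail",(348,196),.0685),("st1",(350,62),.0685),("st2",(349,170),.0685),("L0",(308,211),.008),("R0",(382,211),.008),("L1",(307,30),.008),("R1",(391,30),.008)]: print(n,onplane(c,p,z).round(4))
yaw=-np.radians(14.8);r=R.from_euler("z",yaw).as_matrix()
for n,p,z in [("tail",(348,196),.0685),("st1",(350,62),.0685),("L0",(308,211),.01),("R0",(382,211),.01)]: print(n,(r.T@(onplane(c,p,z)-[.563,.123,0])*1e3).round(1))
E
```

```text
tail [ 0.5028 -0.1014  0.0685]
st1 [0.5341 0.0209 0.0685]
st2 [ 0.51   -0.0755  0.0685]
L0 [ 0.4505 -0.125   0.008 ]
R0 [ 0.5386 -0.1479  0.008 ]
L1 [0.5033 0.0685 0.008 ]
R1 [0.5888 0.0462 0.008 ]
tail [  -0.9 -232.3   68.5]
st1 [  -1.9 -106.1   68.5]
L0 [ -45.3 -267.8   10. ]
R0 [  45.2 -267.5   10. ]
```

Emit:
carry_out:
  deltas:
    - [[0,0,0,-16,10,0,0],[0,0,0,-16,10.5,0,0],[0,0,0,0,0,30,0],[0,0,0,0,0,40,0],[0,0,0,0,0,40,0],[0,0,0,0,0,30,0],[0,0,0,0,0,15,0],[0,0,0,0,0,8,0],[0,0,0,0,0,0,0],[0,0,0,5,0,0,0],[0,0,0,5,0,0,0],[0,0,0,3,0,0,0]]

```text
time_s: 4.58
tool_pos: [0.4995, -0.1146, 0.043]
orientation: [3.141, 0.0, 1.315]
ft_force: [-0.1, 0.0, 0.1]
opening: 0.004
gripper_force: 0.0
```

Emit:
carry_out:
  deltas:
    - [[0,0,0,3,0,0,0],[0,0,0,3,0,0,0],[0,0,0,5,0,0,0],[0,0,0,6,0,0,0],[0,0,0,6,0,0,0],[0,0,0,6,0,0,0],[0,0,0,6,0,0,0],[0,0,0,6,0,0,0],[0,0,0,6,0,0,0],[0,0,0,6,0,0,0]]

```text
time_s: 5.82
tool_pos: [0.5129, -0.0634, 0.0426]
orientation: [3.141, 0.0, 1.314]
ft_force: [0.5, -4.1, 0.6]
opening: 0.007
gripper_force: 2.0
```

Emit:
carry_out:
  deltas:
    - [[0,0,0,5,0,0,0],[0,0,0,5,0,0,0],[0,0,0,4,0,0,0],[0,0,0,2,0,0,0],[0,0,0,2,0,0,0]]

```text
time_s: 6.45
tool_pos: [0.5174, -0.0463, 0.0426]
orientation: [3.141, 0.0, 1.314]
ft_force: [0.0, -5.1, 1.3]
opening: 0.004
gripper_force: 2.2
```

Emit:
carry_out:
  deltas:
    - [[0,0,0,1,0,0,0],[0,0,0,1,0,0,0]]

```text
time_s: 6.7
tool_pos: [0.5178, -0.0445, 0.0426]
orientation: [3.141, 0.0, 1.314]
ft_force: [1.0, -4.9, 1.7]
opening: 0.006
gripper_force: 2.3
```

Emit:
carry_out:
  deltas:
    - [[0,0,0,1,0,0,0],[0,0,0,1,0,0,0]]

```text
time_s: 6.95
tool_pos: [0.5183, -0.0426, 0.0426]
orientation: [3.141, 0.0, 1.314]
ft_force: [0.7, -4.2, 1.6]
opening: 0.004
gripper_force: 2.3
```

Emit:
carry_out:
  deltas:
    - [[0,0,0,1,0,0,0],[0,0,0,1,0,0,0]]

```text
time_s: 7.2
tool_pos: [0.5188, -0.0406, 0.0426]
orientation: [3.141, 0.0, 1.314]
ft_force: [0.4, -4.7, 1.5]
opening: 0.004
gripper_force: 2.3
```

Emit:
carry_out:
  deltas:
    - [[0,0,0,1,0,0,0],[0,0,0,1,0,0,0]]

```text
time_s: 7.45
tool_pos: [0.5194, -0.0387, 0.0426]
orientation: [3.141, 0.0, 1.314]
ft_force: [0.7, -4.4, 1.8]
opening: 0.006
gripper_force: 2.3
```

Emit:
carry_out:
  deltas:
    - [[0,0,0,1,0,0,0],[0,0,0,1,0,0,0]]

```text
time_s: 7.7
tool_pos: [0.5196, -0.0377, 0.0426]
orientation: [3.141, 0.002, 1.315]
ft_force: [-0.9, -11.2, 2.1]
opening: 0.004
gripper_force: 5.5
```

Emit:
carry_out:
  deltas:
    - [[0,0,0,1,0,0,0],[0,0,0,1,0,0,0],[0,0,0,0,0,0,0]]

```text
time_s: 8.07
tool_pos: [0.5196, -0.0377, 0.0426]
orientation: [-3.141, 0.006, 1.315]
ft_force: [-3.8, -15.7, 2.3]
opening: 0.006
gripper_force: 8.5
```

Emit:
carry_out:
  deltas:
    - [[0,0,0,-4,0,0,0],[0,0,0,-11,0,0,0],[0,0,0,0,0,-30,0],[0,0,0,0,0,-50,0],[0,0,0,0,0,-60,0],[0,0,0,0,0,-60,0],[0,0,0,0,0,-20,0],[0,0,0,45,-20,0,0],[0,0,0,50,-25,0,0],[0,0,0,50,-25,0,94],[0,0,0,37,-12,0,94],[0,0,0,0,0,0,94]]

```text
time_s: 9.57
tool_pos: [0.4817, 0.1496, 0.2606]
orientation: [-3.138, 0.0, 1.318]
ft_force: [-0.0, -0.2, -0.1]
opening: 0.285
gripper_force: 0.0
```

```bash
python3 - <<'E'
from h import *
import cv2,pickle
s=ctrl.get_state(); im=viewer.camera("wrist"); pickle.dump(s,open("s2.pkl","wb")); cv2.imwrite("pics/w2.png",im[:,:,::-1]); print(s["tool_pos"],s["orientation"],s["qpos"])
E
```

```text
[0.48172823 0.14964207 0.26058731] [-3.13781667e+00  4.99110993e-04  1.31836275e+00] [ 7.56452695e-02 -1.44364816e-01  1.86128222e+00  7.51835477e-04
  1.42841070e+00  3.27971713e-01]
```

View pics/w2.png

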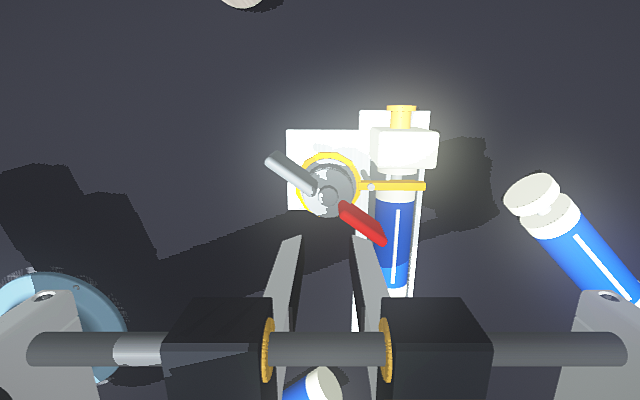

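The cartridge nose is now at the block, with the keeper over the neck. The boss is at about (327,197), the red wing runs to tip (386,242), and the grey tip is at (268,157).

```bash
python3 - <<'E'
from h import *
import pickle
c=cam("wrist",pickle.load(open("s2.pkl","rb")))
for n,p,z in [("boss",(327,196),.139),("red",(385,238),.163),("grey",(269,157),.163),("ktip",(425,186),.08)]: print(n,onplane(c,p,z).round(4))
print(proj(c,[[.4825,.1455,.139],[.4825,.1455,.127]]))
E
```

```text
boss [0.4804 0.1492 0.139 ]
red [0.5241 0.1032 0.163 ]
grey [0.4423 0.2019 0.163 ]
ktip [0.588  0.1169 0.08  ]
[[330.07567925 199.02791128]
 [329.98934486 195.71229761]]
```

Emit:
carry_out:
  deltas:
    - [[0,0,10,-2,0,0,94],[0,0,10,0,0,0,94],[0,0,10,0,0,0,94],[0,0,10,0,0,0,94],[0,0,10,0,0,0,94],[0,0,10,0,0,0,94],[0,0,10,0,0,0,94],[0,0,10,0,0,0,94],[0,0,0,0,0,0,94],[0,0,0,0,0,0,94]]

```text
time_s: 10.88
tool_pos: [0.4827, 0.145, 0.262]
orientation: [3.141, 0.001, -0.081]
ft_force: [-0.1, 0.5, -0.0]
opening: 1.001
gripper_force: 0.0
```

Emit:
carry_out:
  deltas:
    - [[0,0,0,-1,-2,30,94],[0,0,0,0,0,40,94],[0,0,0,0,0,30,94],[0,0,0,0,0,17,94],[0,0,0,0,0,10,94],[0,0,0,0,0,0,94]]

```text
time_s: 11.62
tool_pos: [0.4821, 0.1478, 0.1355]
orientation: [-3.142, 0.0, -0.082]
ft_force: [-0.1, 0.2, 0.7]
opening: 0.999
gripper_force: 0.0
```

Emit:
carry_out:
  deltas:
    - [[0,0,-6,0,0,0,94],[0,0,-6,0,0,0,94],[0,0,-6,0,0,0,94],[0,0,-6,0,0,0,94],[0,0,-6,0,0,0,94],[0,0,-6,0,0,0,94],[0,0,-6,0,0,0,94]]

```text
time_s: 12.5
tool_pos: [0.4825, 0.1477, 0.1369]
orientation: [3.14, -0.001, 0.654]
ft_force: [-1.0, -2.0, -0.3]
opening: 1.001
gripper_force: 1.0
```

Emit:
carry_out:
  deltas:
    - [[0,0,-5,0,0,0,94],[0,0,-5,0,0,0,94],[0,0,-5,0,0,0,94],[0,0,-5,0,0,0,94],[0,0,-5,0,0,0,94],[0,0,-5,0,0,0,94],[0,0,-5,0,0,0,94],[0,0,-5,0,0,0,94]]

```text
time_s: 13.5
tool_pos: [0.4826, 0.1478, 0.1369]
orientation: [3.14, -0.0, 1.352]
ft_force: [-1.6, -0.4, 0.6]
opening: 1.002
gripper_force: 1.0
```

```bash
python3 - <<'E'
from h import *
import cv2
s=ctrl.get_state(); print(s["ft_torque"],s["ft_force"],s["orientation"])
im=viewer.camera("side")[130:250,240:400,::-1]
o=cv2.imread("pics/side0.png")[130:250,240:400]
cv2.imwrite("pics/s3.png",cv2.resize(np.hstack([o,im]),(800,300),interpolation=cv2.INTER_CUBIC))
E
```

```text
[-0.23220528  0.31893783 -0.07533309] [-1.55130814 -0.38715752  0.6177483 ] [ 3.14002728e+00 -2.55954266e-04  1.35191143e+00]
```

View pics/s3.png

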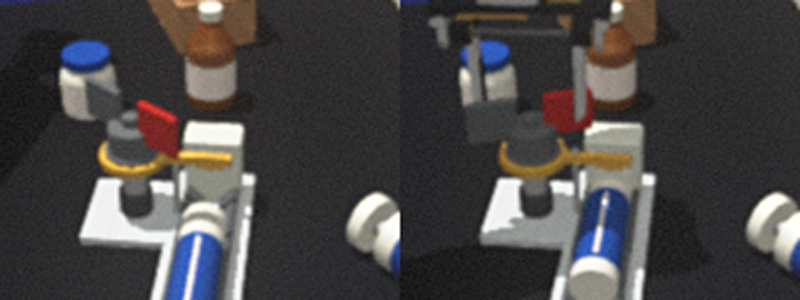

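Not dropped yet: the yellow ring sits at the same row in both halves. I'll keep turning and track the yellow pixels in numbers.

Emit:
carry_out:
  deltas:
    - [[0,0,-5,0,0,0,94],[0,0,-5,0,0,0,94],[0,0,-5,0,0,0,94],[0,0,-3,0,0,0,94],[0,0,0,0,0,0,94]]

```text
time_s: 14.18
tool_pos: [0.4827, 0.1479, 0.1365]
orientation: [3.14, 0.0, 1.662]
ft_force: [-0.3, 0.0, 0.2]
opening: 1.0
gripper_force: 0.0
```

```bash
cat > yel.py <<'E'
from h import *
import cv2
s=ctrl.get_state(); print(s["ft_torque"],s["ft_force"],s["orientation"][2])
def row(im):
    h=cv2.cvtColor(im,cv2.COLOR_BGR2HSV)[180:215,280:340]; m=cv2.inRange(h,(18,120,80),(32,255,255)); v,u=np.nonzero(m); return v.mean()+180,u.mean()+280,len(v)
b=viewer.camera("side")[:,:,::-1]
print(row(cv2.imread("pics/side0.png")),row(np.ascontiguousarray(b)))
E
python3 yel.py
```

```text
[-0.03227505  0.06465986 -0.00143714] [-0.25215584  0.00200112  0.21821966] 1.6619555416179366
(np.float64(194.84701492537314), np.float64(305.47014925373134), 268) (np.float64(194.66666666666666), np.float64(305.72852233676974), 291)
```

Emit:
carry_out:
  deltas:
    - [[0,0,-5,0,0,0,94],[0,0,-5,0,0,0,94],[0,0,-5,0,0,0,94],[0,0,0,0,0,0,94]]

```text
time_s: 14.72
tool_pos: [0.4823, 0.1479, 0.1359]
orientation: [3.141, 0.0, 1.923]
ft_force: [0.5, 0.0, -0.4]
opening: 1.001
gripper_force: 0.0
```

```bash
python3 yel.py
```

```text
[-0.01660516  0.01748905 -0.00057821] [ 0.51553306  0.03160878 -0.36703468] 1.923071397197517
(np.float64(194.84701492537314), np.float64(305.47014925373134), 268) (np.float64(198.05555555555554), np.float64(306.23333333333335), 270)
```

The yellow ring moved 3.2 px down, which fits the 12 mm drop. I'll lift over the wings and re-engage on the other side.

Emit:
carry_out:
  deltas:
    - [[0,0,2,0,0,0,94],[0,0,0,0,0,-15,94],[0,0,0,0,0,-25,94],[0,0,-10,0,0,0,94],[0,0,-10,0,0,0,94],[0,0,-10,0,0,0,94],[0,0,-10,0,0,0,94],[0,0,-10,0,0,0,94],[0,0,-8,0,0,0,94],[0,0,0,0,0,0,94]]

```text
time_s: 16.02
tool_pos: [0.4824, 0.1479, 0.1765]
orientation: [3.141, 0.001, 2.9]
ft_force: [-1.4, 0.5, -0.1]
opening: 1.002
gripper_force: 0.0
```

```bash
python3 yel.py; python3 - <<'E'
from h import *
import cv2,pickle
s=ctrl.get_state(); im=viewer.camera("wrist"); pickle.dump(s,open("s4.pkl","wb")); cv2.imwrite("pics/w4.png",im[:,:,::-1])
E
```

```text
[-0.03651678  0.01859755 -0.03293046] [-1.39485459  0.54016323 -0.11776461] 2.9002731732892286
(np.float64(194.84701492537314), np.float64(305.47014925373134), 268) (np.float64(198.13409961685824), np.float64(306.64750957854403), 261)
```

View pics/w4.png

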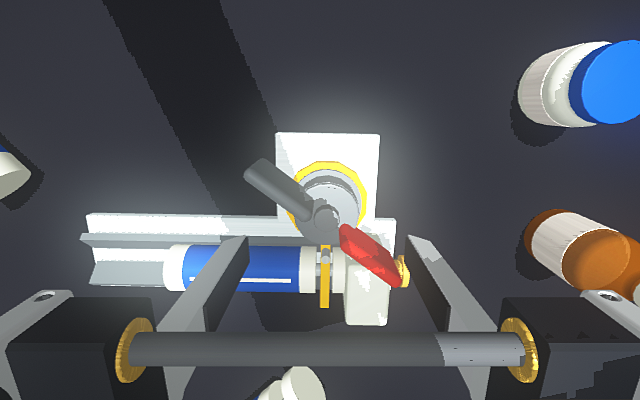

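The keeper is down in the neck at (325,275), and the fingers are about 40° anticlockwise of the wings. I'll lower and turn clockwise.

Emit:
carry_out:
  deltas:
    - [[0,0,0,0,0,25,94],[0,0,0,0,0,19,94],[0,0,0,0,0,10,94],[0,0,0,0,0,0,94],[0,0,6,0,0,0,94],[0,0,6,0,0,0,94],[0,0,6,0,0,0,94],[0,0,6,0,0,0,94],[0,0,6,0,0,0,94],[0,0,6,0,0,0,94]]

```text
time_s: 17.38
tool_pos: [0.4826, 0.148, 0.1227]
orientation: [3.14, 0.001, 2.27]
ft_force: [-0.0, 0.7, 0.5]
opening: 0.997
gripper_force: 0.9
```

Emit:
carry_out:
  deltas:
    - [[0,0,6,0,0,0,94],[0,0,6,0,0,0,94],[0,0,6,0,0,0,94],[0,0,6,0,0,0,94],[0,0,6,0,0,0,94],[0,0,6,0,0,0,94],[0,0,6,0,0,0,94],[0,0,6,0,0,0,94],[0,0,6,0,0,0,94],[0,0,6,0,0,0,94]]

```text
time_s: 18.62
tool_pos: [0.4824, 0.1476, 0.1223]
orientation: [3.14, 0.0, 1.223]
ft_force: [-0.7, -0.8, -1.2]
opening: 1.001
gripper_force: 0.6
```

Emit:
carry_out:
  deltas:
    - [[0,0,6,0,0,0,94],[0,0,6,0,0,0,94],[0,0,6,0,0,0,94],[0,0,6,0,0,0,94],[0,0,6,0,0,0,94],[0,0,6,0,0,0,94],[0,0,6,0,0,0,94],[0,0,6,0,0,0,94],[0,0,6,0,0,0,94],[0,0,6,0,0,0,94]]

```text
time_s: 19.88
tool_pos: [0.4821, 0.1479, 0.1222]
orientation: [3.141, -0.0, 0.176]
ft_force: [-1.0, -0.7, -1.4]
opening: 1.001
gripper_force: 0.6
```

```bash
python3 yel.py
```

```text
[-0.05568387  0.30408389  0.00303182] [-0.99154738 -0.65947361 -1.41887198] 0.17588126699924111
(np.float64(194.84701492537314), np.float64(305.47014925373134), 268) (np.float64(199.6122448979592), np.float64(305.1918367346939), 245)
```

Emit:
carry_out:
  deltas:
    - [[0,0,6,0,0,0,94],[0,0,6,0,0,0,94],[0,0,6,0,0,0,94],[0,0,6,0,0,0,94],[0,0,6,0,0,0,94],[0,0,6,0,0,0,94],[0,0,6,0,0,0,94],[0,0,6,0,0,0,94],[0,0,6,0,0,0,94],[0,0,4,0,0,0,94],[0,0,0,0,0,0,94]]

```text
time_s: 21.3
tool_pos: [0.4825, 0.1479, 0.1223]
orientation: [-3.14, -0.001, -0.831]
ft_force: [0.6, 0.2, -0.6]
opening: 0.996
gripper_force: 0.0
```

Emit:
carry_out:
  deltas:
    - [[0,0,-4,0,0,0,94],[0,0,0,0,0,-20,94],[0,0,0,0,0,-25,94],[0,0,-10,0,0,0,94],[0,0,-10,0,0,0,94],[0,0,-10,0,0,0,94],[0,0,-10,0,0,0,94],[0,0,-10,0,0,0,94],[0,0,-10,0,0,0,94],[0,0,-10,0,0,0,94],[0,0,-10,0,0,0,94],[0,0,-10,0,0,0,94]]

```text
time_s: 22.8
tool_pos: [0.4824, 0.1479, 0.1672]
orientation: [3.141, -0.001, 0.816]
ft_force: [-0.5, -0.7, 0.2]
opening: 1.0
gripper_force: 0.0
```

Emit:
carry_out:
  deltas:
    - [[0,0,-10,0,0,0,94],[0,0,-10,0,0,0,94],[0,0,-10,0,0,0,94],[0,0,-10,0,0,0,94],[0,0,-10,0,0,0,94],[0,0,-10,0,0,0,94],[0,0,-10,0,0,0,94],[0,0,-10,0,0,0,94],[0,0,-10,0,0,0,94],[0,0,-10,0,0,0,94],[0,0,0,0,0,0,94]]

```text
time_s: 24.18
tool_pos: [0.4823, 0.1479, 0.167]
orientation: [3.141, 0.001, 2.553]
ft_force: [0.7, -0.1, 0.2]
opening: 1.005
gripper_force: 0.0
```

```bash
python3 yel.py; python3 - <<'E'
from h import *
import cv2,pickle
s=ctrl.get_state(); im=viewer.camera("wrist"); pickle.dump(s,open("s5.pkl","wb")); cv2.imwrite("pics/w5.png",im[:,:,::-1])
E
```

```text
[ 0.06913022 -0.00952278  0.01411885] [ 0.68782962 -0.05074486  0.21289634] 2.5525828310016525
(np.float64(194.84701492537314), np.float64(305.47014925373134), 268) (np.float64(200.71074380165288), np.float64(304.25619834710744), 242)
```

View pics/w5.png

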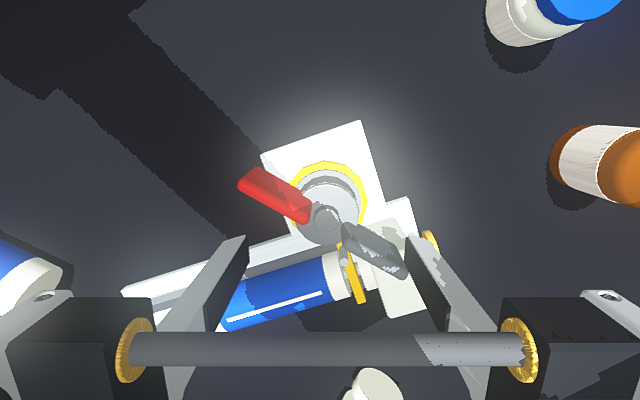

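The wings are about 30° clockwise of the fingers, with grey and red swapped as expected. I'll finish the turn.

Emit:
carry_out:
  deltas:
    - [[0,0,0,0,0,22,94],[0,0,0,0,0,17,94],[0,0,0,0,0,9,94],[0,0,0,0,0,0,94],[0,0,5,0,0,0,94],[0,0,5,0,0,0,94],[0,0,5,0,0,0,94],[0,0,5,0,0,0,94],[0,0,5,0,0,0,94],[0,0,5,0,0,0,94],[0,0,5,0,0,0,94],[0,0,5,0,0,0,94]]

```text
time_s: 25.78
tool_pos: [0.4824, 0.1478, 0.1191]
orientation: [3.141, 0.001, 1.852]
ft_force: [-0.2, -0.1, -1.8]
opening: 1.001
gripper_force: 0.6
```

```bash
python3 yel.py
```

```text
[-0.1457763   0.07407701 -0.00728938] [-0.21578616 -0.07940124 -1.79019969] 1.8522366336927698
(np.float64(194.84701492537314), np.float64(305.47014925373134), 268) (np.float64(200.81115879828326), np.float64(303.3047210300429), 233)
```

Emit:
carry_out:
  deltas:
    - [[0,0,4,0,0,0,94],[0,0,3,0,0,0,94]]

```text
time_s: 26.08
tool_pos: [0.4824, 0.1477, 0.119]
orientation: [3.14, 0.001, 1.733]
ft_force: [0.8, -0.1, -0.4]
opening: 0.997
gripper_force: 9.9
```

```bash
python3 yel.py
```

```text
[-0.09552616 -0.06490078  0.98788664] [ 0.84856649 -0.14739346 -0.44755297] 1.7330564548851741
(np.float64(194.84701492537314), np.float64(305.47014925373134), 268) (np.float64(200.80334728033472), np.float64(302.9665271966527), 239)
```

Emit:
carry_out:
  deltas:
    - [[0,0,3,0,0,0,94],[0,0,2,0,0,0,94]]

```text
time_s: 26.38
tool_pos: [0.4824, 0.1475, 0.119]
orientation: [3.14, 0.005, 1.667]
ft_force: [1.6, 2.4, -1.0]
opening: 0.998
gripper_force: 94.5
```

```bash
python3 yel.py
```

```text
[ 0.37696962 -0.16425521  9.54576114] [ 1.64184348  2.43355981 -0.96317164] 1.667204039081133
(np.float64(194.84701492537314), np.float64(305.47014925373134), 268) (np.float64(200.9442060085837), np.float64(303.10729613733906), 233)
```

It is at the solid stop: torque rose from 0 to 9.5 N m, close to the predicted yaw. I'll back off, lift clear and check.

Emit:
carry_out:
  deltas:
    - [[0,0,-5,0,0,0,94],[0,0,-7,0,0,0,94],[0,0,0,0,0,0,94],[0,0,0,0,0,-25,94],[0,0,0,0,0,-50,94],[0,0,0,0,0,-50,94],[0,0,0,0,0,-20,94],[0,0,0,0,0,0,94],[0,0,0,0,0,0,94]]

```text
time_s: 27.55
tool_pos: [0.4813, 0.1477, 0.262]
orientation: [-3.139, -0.001, 1.852]
ft_force: [0.7, 0.1, -0.3]
opening: 1.0
gripper_force: 0.0
```

```bash
python3 yel.py; python3 - <<'E'
from h import *
import cv2
im=viewer.camera("wrist"); cv2.imwrite("pics/w6.png",im[:,:,::-1])
E
```

```text
[-0.06744115  0.04672669  0.02595888] [ 0.70625719  0.11088711 -0.29138473] 1.8516296811205764
(np.float64(194.84701492537314), np.float64(305.47014925373134), 268) (np.float64(200.85294117647058), np.float64(302.8235294117647), 238)
```

View pics/w6.png

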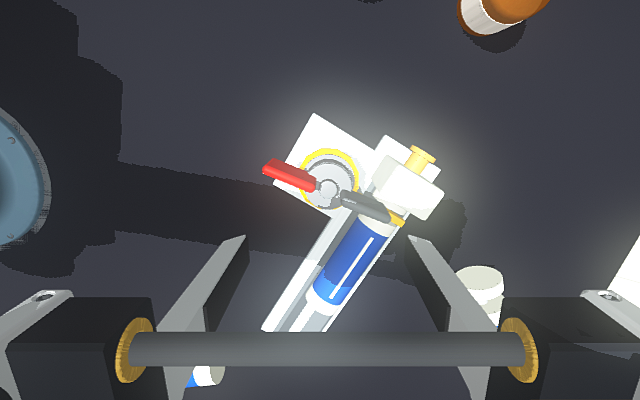

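The keeper lies across the neck and the cartridge is home. The wings swept about 225° to the stop, so the nut is at about -3.6 rad, and the arm is clear.

```bash
python3 -c "
from workcell import ctrl
print(ctrl.close_job())"
```

```text
the job is handed in; nothing more can be done
None
```

I handed the job in at about 28 s, and no verdict came back: the cartridge is home against the port block, the nut dropped to the thread start and ran forward to its solid stop, the keeper is down in the neck, and the arm never touched the bottle, jar or spanner.

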